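Lever the cover off a smart lock's power pack and clear out the spent cells

ROBOT

A 6-joint arm with a two-finger parallel gripper is mounted at the origin on the work surface. World frame = base frame: x ahead of the robot, y to its left, z up, the work surface at z = 0. Lengths are in mm, angles in rad, forces in N, time in s.
With the tool pointing down it reaches from about 425 to 950 mm from the base axis. Payload 14.7 kg.
Tool frame: the origin (TCP) lies at the very end of the fingers, on their centre line; the grasp point (between the pads) lies 19 mm behind it (bot.pinch_z is the distance from the TCP to the grasp point, in mm); z points along the fingers, y is the line along which they close (so a half turn about z gives the same grasp; the last joint's range is limited). The gripper opens to 85 mm and grips with 20 to 120 N. Pads are 22 mm wide; open, the fingers measure 114 mm over their backs; the gripper's body (76 mm by 85 mm) begins 54 mm behind the grasp point. The pads swing forward as they close: fully open they stand 13 mm farther back than shut.
Start: joints at [-1.221, 0.48, 1.596, -0, 1.065, -0.047], TCP at [251.22, -599.484, 231.297] pointing down, gripper open.
Joint ranges: [-2.75, 2.75], [-0.82, 2.05], [0.23, 2.67], [-1.56, 4.7], [0.09, 2.69], [-2.92, 2.92]. Speed limits (rad/s): [1.89, 1.89, 2.39, 3.01, 3.01, 3.01].

INTERFACE

Orientations are given as a unit quaternion [x, y, z, w].
In Python, from station import bot gives the robot as it stands. Calls block until the motion is done:
- bot.goto(position, orientation): joint-space move of the TCP to a pose.
- bot.move_linear(position, ori=None, v=150, f_stop=None): straight line of the TCP; ori=None keeps the orientation; v is the mean speed in mm/s. With f_stop (N) it stops when the force on the tool has changed by that much, and returns True; else False.
- bot.movej(angles): joint-space move.
- bot.move_gripper(opening, strength=None): finger opening in mm; strength is the grip in N (None keeps the last); returns when the fingers have stopped.
- bot.pause(seconds).
- bot.ik(position, orientation): joint angles nearest the present ones, or None.
- bot.observe(): the state.
- bot.grab_frame(name): name is "scene" or "top"; returns a dict with "pixels" (420x560x3 uint8, red, green, blue), "fov_y" (degrees; the focal length in pixels is half the picture's height over the tangent of half this angle, whatever the lens; pixels are square), "cx", "cy" (the principal point, pixels), "eye" and "attitude" of the camera in the world. Camera axes: x right, y down, z forward; pixel columns grow to the right and rows downward; lengths in mm; the calibration is good to about 2 mm. A picture is of the moment at which its call begins. There is no depth.
A pose or a line that the arm cannot do raises bot.Unreachable and nothing moves.
- bot.job_done(): hands the job in; it is judged then, once.
The state is a dict: "clock": time; "q": joint angles; "qvel": joint speeds; "joint_efforts": joint torques, N m; "tcp_pos": TCP position; "tool_rot": TCP orientation; "ft_force": force on the tool from outside, world axes, zero at the start; "ft_torque": the same for the moment, N m; "width": finger opening in mm; "grip_force": force on a finger pad.
Only numpy, scipy, OpenCV 4.12 (cv2) and the standard library are available. Lean on these libraries where they do the work, as an engineer would, in place of code of your own. Each camera call takes 0.05 s, during which the arm holds its last target. There are 200 camera calls.

TASK

The batteries in the smart lock's power pack are flat. Push the pry bar's blade under the lip of the pack's snug cover and lever the cover loose with it (do not pull it off by hand), then set the cover open side down in the middle of the round wooden coaster and stand the pry bar in the white vase. Pack all the cells from the power pack upright side by side in the small bamboo box, and do not disturb the sunglasses, the fob or the plant.

Things in the scene. Friction and masses are not known exactly. Their poses are not given: they have to be found in the camera images.
- pack: Black power pack, fixed to the console. Origin: centre of its underside; z up; its front (-x), with a sill and above it the cover's lip, faces the robot more or less. Block 68 (x) x 164 (y) x 75 mm high. The sill stands in front of it: 60 mm wide (y), from x = -34 to x = -72 mm, top at z = 71 mm.
- pack_sill (a point): Middle of the sill's front top edge, at (-72, 0, 71) mm of the pack: the fulcrum on which the bar pivots. There is an 8 mm gap between the sill and the lip of the closed cover.
- pack_neck (a point): Middle of the block's top, (0, 0, 75) mm of the pack. Here stands a grey neck 46 x 138 mm, 12 mm high (z 75 to 87), with four pockets in a row along y, each 40 (x) x 30.7 (y) mm, centred at x = 0, y = -50.6, -16.9, 16.9 and 50.6 mm; their floor is the block's top.
- pack_detent (a point): One of the two sprung detents at the neck's ends (x = -16 mm). It takes up to about 13 N upward at the lip to overcome them. Once the lip's front edge is levered up about 12 mm (cover tilted 0.14 rad about its rear bottom edge) the cover snaps past them and stays there loose, front up, tilted 0.1 to 0.25 rad, and can be lifted off.
- cover: White plastic cap over the neck and cells, 120 g, open below: 58 (x) x 154 (y) x 70 mm high, walls 3 mm. Origin: centre of its open rim; z up. Closed, its axes are the pack's and its rim rests on the block (z = 75 mm). Once loose it can be gripped across its 58 mm width near the top.
- cover_lip (a point): Middle of the front edge of the pry lip's underside, at (-58, 0, 4) mm of the cover. The lip is 44 mm wide (y), 5 mm thick, and sticks out from x = -29 to x = -58 mm; its underside is 4 mm above the rim.
- pry_bar: Flat pry bar 180 mm long, 110 g, lying flat. Origin: underside of the middle of the wooden handle. x runs along the bar to the blade's tip, z up. Handle 110 x 20 x 14 mm (x -55 to 55, z 0 to 14); steel blade 70 mm long, 24 mm wide, 4 mm thick (x 55 to 125, z 5 to 9). Centre of mass near x = 36 mm.
- pry_bar_tip (a point): Middle of the blade's tip edge, at (125, 0, 7) mm of the pry bar.
- pry_bar_butt (a point): End of the handle, at (-55, 0, 7) mm of the pry bar.
- vase: Matte white ceramic vase, loose, 0.9 kg, empty, standing upright, 110 mm high, mouth 84 mm inside and 94 mm outside, floor 8 mm thick. Origin: centre of its underside. A bar let go with its end well inside leans against the rim.
- coaster: Round wooden coaster, fixed, 120 mm across, 10 mm thick. Origin: centre of its underside.
- bin: Small open bamboo box, loose, 0.6 kg, outside 54 (x) x 134 (y) x 38 mm high, walls and floor 5 mm, so inside 44 x 124 mm. Origin: centre of its underside; y along its length.
- cell_round1: Spent round cell, dark steel, 28 mm across and 60 mm high with a 4 mm stud on top, 100 g; it stands in a pocket of the pack. Origin: centre of its underside, z up. Two to four of the four cells are present.
- cell_round2: Another like cell_round1.
- cell_slab1: Spent block battery, grey, 34 (x) x 26 (y) x 62 mm high, with two 2 mm brass contacts on top, 90 g; it stands in a pocket of the pack with its x along the pack's x. Origin: centre of its underside, z up.
- cell_slab2: Another like cell_slab1.
- sunglasses: Folded metal-framed sunglasses 135 mm wide, 55 mm high, loose, to be left alone. Origin: underside, middle.
- fob: Black plastic fob 75 x 42 x 14 mm, loose, to be left alone. Origin: centre of its underside.
- plant_pot: Small potted succulent, 72 mm across, 100 mm high, loose, to be left alone. Origin: centre of its underside.
There are look-alikes about, which are no part of the job. What is shaped like the vase but purple is not meant.

How it is judged:
By the outcome, as a careful person would: the job done as asked, in the order asked, and still so for the second after the job is handed in, with the robot touching nothing.
Of cell_round1, cell_round2, cell_slab1, cell_slab2 only 2 to 4 are there at a start; the rules pass over those that are not, and their reading is None.
At some moment in a run one of vase, bin may be knocked a few centimetres aside while the robot is not near it.
It also fails if it takes over 210 s, if anything falls off the work surface, if the arm or the gripper's body presses on something with over 40 N, if the wrist force passes 120 N, or if a joint passes its speed limit or range.

## Working session

There is one attempt and no reset: what is moved stays moved. The work goes in short steps, each a Python script; the robot and the scene stay as the last script left them, time stands still between calls to the robot, and variables do not carry over. Pictures are saved under pics/ and viewed, at most 14 in all, crops included, and the job is handed in when it is done.

```bash
ls; mkdir -p pics; python3 - <<'E'
from station import bot
import cv2,numpy as np
for n in("scene","top"):
    f=bot.grab_frame(n); print(n,{k:(v if k!="pixels" else 0) for k,v in f.items()})
    cv2.imwrite(f"pics/{n}0.png",cv2.resize(f["pixels"][:,:,::-1],(800,600),interpolation=cv2.INTER_CUBIC))
    np.save(f"pics/{n}0.npy",f["pixels"])
print(bot.observe(),bot.pinch_z)
E
```

```text
pics
scene {'pixels': 0, 'fov_y': 50.845362089967374, 'cx': 279.3700152951837, 'cy': 213.82118292889044, 'eye': array([1078.88042672,  447.11348566, 1058.83677005]), 'attitude': array([ 0.35505922,  0.88548196, -0.27600204, -0.1169509 ])}
top {'pixels': 0, 'fov_y': 45.920625555391396, 'cx': 272.1716786051791, 'cy': 210.90134084762767, 'eye': array([ 496.0560441 ,  -34.79424808, 1282.94270152]), 'attitude': array([ 0.71139249, -0.70164559,  0.03115682, -0.02536619])}
{'clock': 0.1, 'q': array([-1.22058848e+00,  4.80766856e-01,  1.59679109e+00,  3.34150178e-05,
        1.06507657e+00, -4.65801262e-02]), 'qvel': array([ 0.00111437, -0.00085337, -0.00146918, -0.00026715, -0.00098297,
        0.00029298]), 'joint_efforts': array([ 3.71554434e-04, -9.52258730e+01, -4.31041324e+01, -1.61804257e-05,
        5.20382513e-03,  5.06091681e-05]), 'tcp_pos': array([ 251.11936864, -599.15499299,  230.74539778]), 'tool_rot': array([ 9.80385842e-01,  1.97087108e-01, -6.43377997e-05, -5.17152965e-04]), 'ft_force': array([ 1.20481378,  0.5017297 , -0.59349866]), 'ft_torque': array([0.01473939, 0.02148287, 0.02271023]), 'grip_force': 0.0, 'width': 85.37032834175783} 18.700000000000003
```

View pics/top0.png

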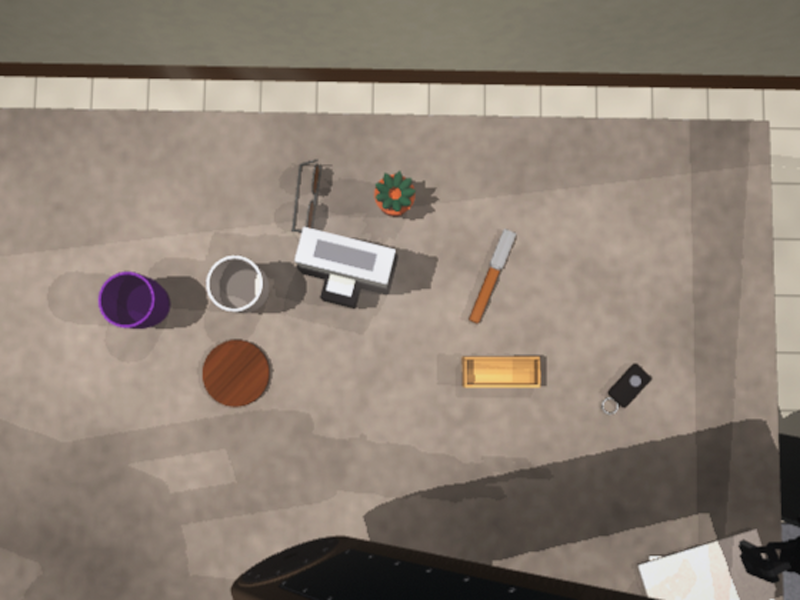

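View pics/scene0.png

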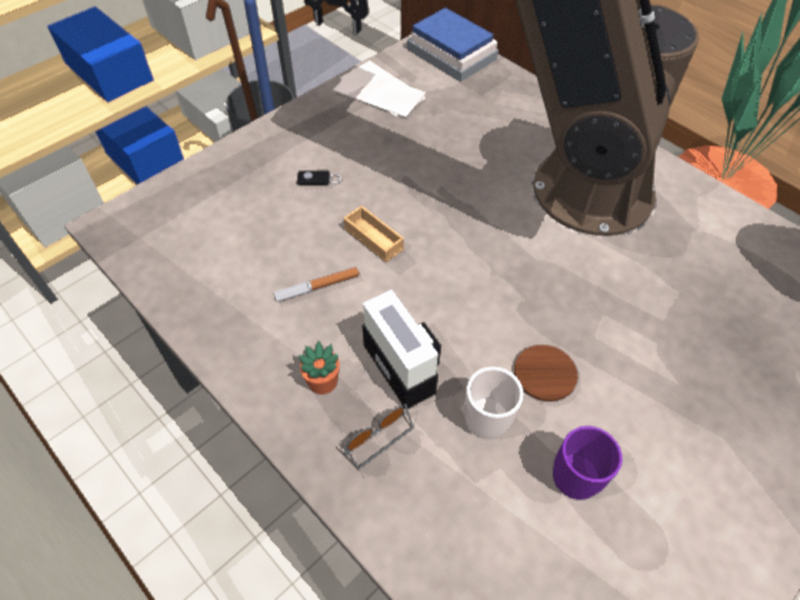

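The top view (800×600) shows the cover centred near (345,258) with its lip at (341,285) and the white vase mouth at (235,284). The coaster is at (237,373), the bin at (502,371), and the bar's tip at (510,233) with its butt at (475,321). The scene view shows the same layout, with the cover top near (400,335) and the vase mouth near (494,395). The pack front faces -x, roughly towards the robot.

```bash
cat > h.py <<'E'
from station import bot
import cv2,numpy as np
from scipy.spatial.transform import Rotation as R
def ray(f,p):
    fl=210/np.tan(np.radians(f["fov_y"]/2)); p=np.atleast_2d(np.asarray(p,float))
    d=np.c_[(p-[f["cx"],f["cy"]])/fl,np.ones(len(p))]
    return f["eye"],R.from_quat(f["attitude"]).apply(d)
def plane(f,p,z):
    e,d=ray(f,p); return e+d*((z-e[2])/d[:,2])[:,None]
def tri(f,p,g,q):
    (e,d),(h,k)=ray(f,p),ray(g,q); out=[]
    for a,b in zip(d,k):
        s=np.linalg.lstsq(np.c_[a,-b],h-e,rcond=None)[0]
        out.append(np.r_[(e+s[0]*a+h+s[1]*b)/2,np.linalg.norm(e+s[0]*a-h-s[1]*b)])
    return np.array(out)
def proj(f,P):
    fl=210/np.tan(np.radians(f["fov_y"]/2)); c=R.from_quat(f["attitude"]).inv().apply(np.atleast_2d(P)-f["eye"])
    return c[:,:2]/c[:,2:]*fl+[f["cx"],f["cy"]]
def frames(): return bot.grab_frame("top"),bot.grab_frame("scene")
def hsv(f): return cv2.cvtColor(np.ascontiguousarray(f["pixels"]),cv2.COLOR_RGB2HSV)
def mask(f,lo,hi,roi):   # roi x0,y0,x1,y1 in 560-scale
    m=cv2.inRange(hsv(f),np.array(lo),np.array(hi)); o=np.zeros_like(m)
    x0,y0,x1,y1=roi; o[y0:y1,x0:x1]=m[y0:y1,x0:x1]; return o
def big(m):
    c,_=cv2.findContours(m,cv2.RETR_EXTERNAL,cv2.CHAIN_APPROX_NONE); return max(c,key=cv2.contourArea)
E
python3 - <<'E'
from h import *
np.set_printoptions(precision=1,suppress=True)
t,s=frames()
white=((0,0,185),(179,40,255)); wood=((0,110,40),(20,255,255)); bam=((8,70,90),(30,255,255)); pot=0
def rect(m): return cv2.minAreaRect(big(m))
def poly(m,e): return cv2.approxPolyDP(cv2.convexHull(big(m)),e,True)[:,0]
for n,f,roi in(("top",t,(200,155,285,215)),("scene",s,(245,200,312,275))):
    m=mask(f,*white,roi); m=cv2.morphologyEx(m,cv2.MORPH_CLOSE,np.ones((3,3)))
    print(n,"cover",poly(m,3).tolist(),cv2.contourArea(big(m)))
for n,f,roi in(("top",t,(140,175,190,222)),("scene",s,(322,255,370,310))):
    m=mask(f,(0,0,200),(179,60,255),roi); print(n,"vase",cv2.fitEllipse(cv2.convexHull(big(m))))
for n,f,roi in(("top",t,(138,232,195,290)),("scene",s,(355,236,410,285))):
    print(n,"coaster",cv2.fitEllipse(cv2.convexHull(big(mask(f,*wood,roi)))))
for n,f,roi in(("top",t,(310,240,390,280)),("scene",s,(235,140,290,185))):
    m=mask(f,*bam,roi); print(n,"bin",poly(m,2).tolist(),rect(m))
for n,f,roi in(("top",t,(320,180,360,230)),("scene",s,(212,184,255,208))):
    m=mask(f,*wood,roi); print(n,"handle",rect(m))
for n,f,roi in(("top",t,(340,157,365,195)),("scene",s,(188,192,222,214))):
    m=mask(f,(0,0,120),(179,35,255),roi); print(n,"blade",rect(m))
# crops side by side
a=cv2.resize(t["pixels"][150:220,195:295],(800,560),interpolation=cv2.INTER_CUBIC)
b=cv2.resize(s["pixels"][195:290,235:325],(568,600),interpolation=cv2.INTER_CUBIC)
cv2.imwrite("pics/c1.png",np.ascontiguousarray(a[:,:,::-1])); cv2.imwrite("pics/c2.png",np.ascontiguousarray(b[:,:,::-1]))
E
```

```text
top cover [[212, 159], [275, 174], [270, 197], [245, 206], [229, 203], [206, 182]] 1848.0
scene cover [[245, 200], [311, 200], [311, 254], [286, 270], [245, 220]] 2694.0
top vase ((163.4436492919922, 197.8751983642578), (38.59007263183594, 39.43771743774414), 66.53438568115234)
scene vase ((345.08892822265625, 270.73931884765625), (37.26710891723633, 52.666160583496094), 150.99867248535156)
top coaster ((164.70950317382812, 260.9111328125), (45.968719482421875, 46.978878021240234), 52.71114730834961)
scene coaster ((381.66607666015625, 260.5713195800781), (37.187747955322266, 44.51607894897461), 113.12609100341797)
top bin [[378, 250], [377, 271], [323, 269], [323, 249]] ((350.5, 260.0), (22.0, 55.0), 90.0)
scene bin [[241, 151], [252, 144], [281, 165], [282, 174], [268, 182], [241, 160]] ((261.2555847167969, 162.80258178710938), (46.34733963012695, 21.393381118774414), 38.92754364013672)
top handle ((338.58624267578125, 206.5345001220703), (7.799203872680664, 39.92449951171875), 21.80141258239746)
scene handle ((233.9822235107422, 194.4430694580078), (6.084810256958008, 33.22783660888672), 72.6459732055664)
top blade ((351.62066650390625, 173.94827270507812), (10.027548789978027, 28.411386489868164), 21.801406860351562)
scene blade ((204.5, 202.5), (21.0, 33.0), 90.0)
```

View pics/c1.png

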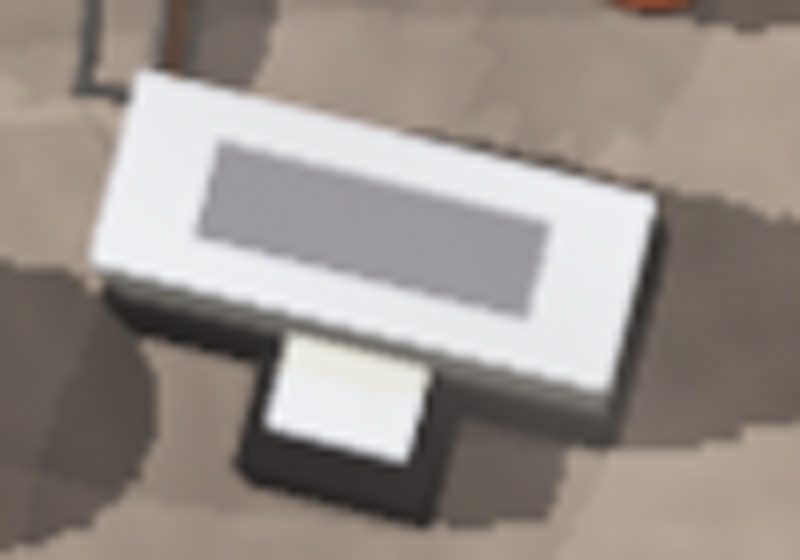

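View pics/c2.png

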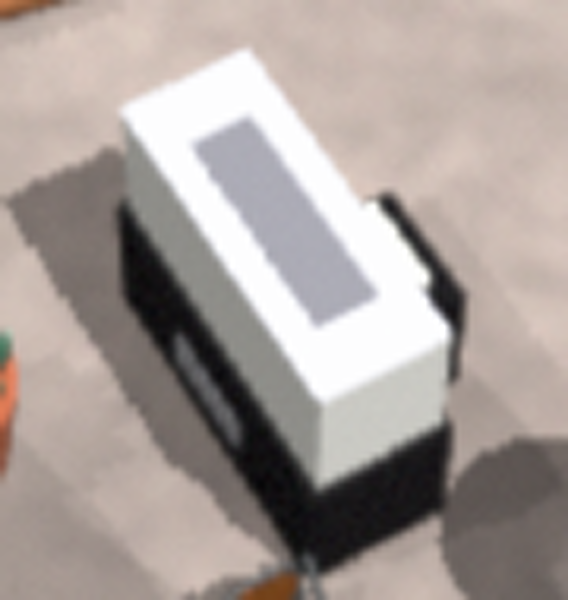

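c1 (×8, offset 195,150) shows the cover top's corners at (137,70), (657,197), (608,395) and (92,262), and the sill's front edge from (240,465) to (430,522). c2 (×6.31, offset 235,195) shows the same corners at (322,402), (122,108), (248,48) and (448,335). The rim is at (322,490), (122,203) and (448,422).

```bash
python3 - <<'E'
from h import *
np.set_printoptions(precision=1,suppress=True)
t,s=frames()
T=lambda p:(np.array(p,float)+.5)/8-.5+[195,150]
S=lambda p:(np.array(p,float)+.5)/6.313-.5+[235,195]
ct=T([(137,70),(657,197),(608,395),(92,262)]); cs=S([(322,402),(122,108),(248,48),(448,335)])
P=tri(t,ct,s,cs); print("covertop",P,P.mean(0))
zt=145
for n,f,c in(("t",t,ct),("s",s,cs)):
    q=plane(f,c,145)[:,:2]; l=(q[0]-q[1]+q[3]-q[2]); print(n,q.mean(0),np.degrees(np.arctan2(l[1],l[0]))-90,np.linalg.norm(q[0]-q[1]),np.linalg.norm(q[1]-q[2]))
print("sill",plane(t,T([(240,465),(430,522)]),71), "lip front top",plane(t,T([(262,428),(408,465)]),84))
v=tri(t,[(163.4,197.9)],s,[(345.1,270.7)]);print("vase",v,plane(t,[(163.4,197.9)],110),plane(s,[(345.1,270.7)],110))
v=tri(t,[(164.7,260.9)],s,[(381.7,260.6)]);print("coaster",v,plane(t,[(164.7,260.9)],10))
print("bin top",plane(t,[(378,250),(377,271),(323,269),(323,249)],38)[:,:2])
# bar: separate handle and blade
print("handle",tri(t,[(338.6,206.5)],s,[(234,194.4)]),plane(t,[(338.6,206.5)],14))
a=np.radians(21.8); u=np.array([np.sin(a),-np.cos(a)])
c=np.array([338.6,206.5])
print("handle ends",plane(t,[c+u*20.5,c-u*20.5],10)[:,:2])
b=np.array([351.6,174.]);print("blade c",plane(t,[b,b+u*14.5],9))
for n,f,x0,y0,w,h in(("bar_t",t,318,150,60,85),("bin_t",t,315,240,70,40),("bin_s",s,230,138,62,50)):
    k=int(min(390/w,290/h)); cv2.imwrite(f"pics/{n}.png",cv2.resize(f["pixels"][y0:y0+h,x0:x0+w,::-1],None,fx=k,fy=k,interpolation=cv2.INTER_CUBIC)); print(n,k)
s2=[cv2.copyMakeBorder(cv2.imread(f"pics/{n}.png"),0,300-cv2.imread(f"pics/{n}.png").shape[0],0,0,0) for n in("bar_t","bin_t","bin_s")]
print([x.shape for x in s2]); m=np.hstack(s2); m=m[:, :]; 
k=cv2.resize(s["pixels"][182:220,185:260,::-1],None,fx=7,fy=7,interpolation=cv2.INTER_CUBIC)
o=np.zeros((600,800,3),np.uint8); o[:300,:s2[0].shape[1]]=s2[0]; o[:s2[1].shape[0],400-20:400-20+s2[1].shape[1]]=s2[1][:, :420]
o[300:300+290,:s2[2].shape[1]]=s2[2][:290]; hh=min(300,k.shape[0]); x=s2[2].shape[1]+5; o[300:300+hh,x:x+min(k.shape[1],800-x)]=k[:hh,:800-x]
cv2.imwrite("pics/m1.png",o); print(x)
E
```

```text
covertop [[707.8  98.  146.1   1. ]
 [672.6 -52.9 146.6   0.3]
 [615.1 -39.8 146.3   1. ]
 [652.  109.7 144.3   1.4]] [661.9  28.7 145.8   0.9]
t [661.7  29.1] -13.352221535193152 155.2801907548808 59.37276795294927
s [661.8  27.9] -13.737537842049022 155.24745376116982 58.64318920337708
sill [[599.5  72.8  71. ]
 [582.8  14.3  71. ]] lip front top [[609.7  65.2  84. ]
 [599.1  20.7  84. ]]
vase [[617.5 211.1 120.8   3.9]] [[617.4 214.9 110. ]] [[613.5 206.9 110. ]]
coaster [[466.3 228.8   4.8   0.5]] [[466.3 227.9  10. ]]
bin top [[ 501.3 -311.1]
 [ 448.9 -308.4]
 [ 452.1 -173.3]
 [ 501.9 -173. ]]
handle [[ 612.1 -216.1    8.9    0.3]] [[ 611.6 -215.3   14. ]]
handle ends [[ 661.7 -235.4]
 [ 562.5 -196.4]]
blade c [[ 697.3 -249.6    9. ]
 [ 732.9 -263.6    9. ]]
bar_t 3
bin_t 5
bin_s 5
[(300, 180, 3), (300, 350, 3), (300, 310, 3)]
315
```

View pics/m1.png

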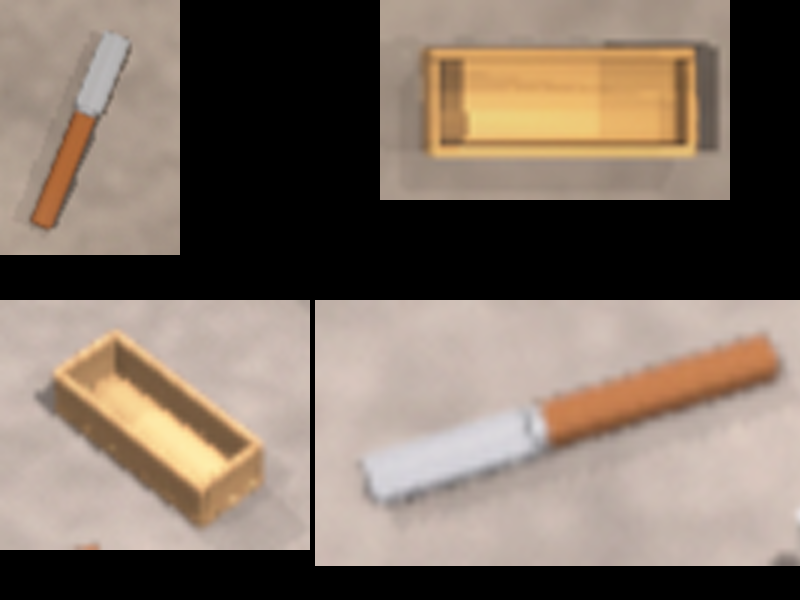

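The mosaic shows the bar in top view (×3, offset 318,150), with tip mid at (117,35) and butt mid at (42,225). The bin's outer rim runs from (425,47) to (697,157) (×5, offset 315,240, panel x0 380), so it lies almost square to the world axes. Next I check reachability for the whole plan.

```bash
cat >> h.py <<'E'
PK=np.array([661.8,28.5,0]); YAW=np.radians(-13.5); RP=R.from_euler("z",YAW)
CO=np.array([466.3,228.3])
FL=R.from_euler("x",np.pi)      # tool from object frame: x same, z down
G=np.array([40,0,2.])           # TCP in the bar frame
def bar_tcp(o,r,flip=False):    # bar origin & rotation -> tcp pose
    q=r*FL*(R.from_euler("z",np.pi) if flip else R.identity())
    return o+r.apply(G),q.as_quat()
def down(yaw): return (R.from_euler("z",yaw)*FL).as_quat()
def lever(tipx,z,th):           # bar with blade underside through height z at the fulcrum x=-72 (pack), tip at distance, nose up th
    r=RP*R.from_euler("y",-th); ful=PK+RP.apply([-72,0,z])
    return ful-r.apply([125-(tipx+72),0,5]),r
E
python3 - <<'E'
from h import *
np.set_printoptions(precision=2,suppress=True)
t=bot.grab_frame("top")
c=lambda p:(np.array([p],float)+.5)/3-.5+[318,150]
a,b=plane(t,c((117,35)),9)[0],plane(t,c((42,225)),14)[0]
d=a-b; print(a,b,np.linalg.norm(d[:2]),np.degrees(np.arctan2(d[1],d[0])))
m=(a+b)/2; yaw=np.arctan2(d[1],d[0]); o=m-35*np.array([np.cos(yaw),np.sin(yaw),0]); o[2]=0; print("bar",o,yaw)
r=R.from_euler("z",yaw)
v=R.from_euler("z",0.3)*R.from_euler("y",-np.pi/2)
for fl in(0,1):
    print(fl)
    for n,(p,q) in {"pick":bar_tcp(o,r,fl),"lev0":bar_tcp(*lever(-38,73,0),fl),"lev.5":bar_tcp(*lever(-38,71,.55),fl),"vase":bar_tcp(np.array([617,212,80.]),v,fl),"vasehi":bar_tcp(np.array([617,212,180.]),v,fl)}.items():
        print(n,p,bot.ik(p,q))
for f in(0,np.pi):
    for n,p,y in(("cov",[*PK[:2],130],YAW+np.pi/2*0),("coast",[*CO,70],YAW),("bin",[475,-240,45],0)):
        print(n,bot.ik(p,down(y+np.pi/2+f)))
E
```

```text
[ 730.75 -262.75    9.  ] [ 564.54 -197.6    14.  ] 178.5200222879169 -21.403462132908523
bar [ 615.06 -217.4     0.  ] -0.37356088554518185
0
pick [ 652.3 -232.     2. ] [-0.39  0.8   1.64 -0.    0.71  1.56]
lev0 [542.2   57.21  70.  ] [ 0.05  0.56  1.97 -0.    0.61  1.86]
lev.5 [551.04  55.09  41.79] [ 0.19  0.62  2.39  3.69  0.43 -1.71]
vase [615.09 211.41 120.  ] [ 0.26  1.36  2.47  3.09  2.25 -1.6 ]
vasehi [615.09 211.41 220.  ] [ 0.26  1.11  2.57  3.1   2.11 -1.59]
1
pick [ 652.3 -232.     2. ] [-0.39  0.8   1.64 -0.    0.71 -1.58]
lev0 [542.2   57.21  70.  ] [ 0.05  0.56  1.97 -0.    0.61 -1.29]
lev.5 [551.04  55.09  41.79] [0.19 0.62 2.39 3.69 0.43 1.44]
vase [615.09 211.41 120.  ] [0.26 1.36 2.47 3.09 2.25 1.54]
vasehi [615.09 211.41 220.  ] [0.26 1.11 2.57 3.1  2.11 1.55]
cov [-0.    0.6   1.66 -0.    0.88  0.23]
coast [ 0.4   0.53  2.03 -0.    0.58  0.63]
bin [-0.52  0.59  2.01 -0.    0.54 -0.52]
cov [-0.    0.6   1.66 -0.    0.88 -2.91]
coast [ 0.4   0.53  2.03 -0.    0.58 -2.51]
bin [-0.52  0.59  2.01 -0.    0.54  2.62]
```

```bash
cat >> h.py <<'E'
TILT=0.25; G=np.array([35,0,4.])
def bar_tcp(o,r,flip=False):
    q=r*R.from_euler("y",TILT)*FL*(R.from_euler("z",np.pi) if flip else R.identity())
    return o+r.apply(G),q.as_quat()
def st(): 
    o=bot.observe(); print("t%.1f"%o["clock"],o["tcp_pos"].round(1),"F",o["ft_force"].round(1),"w%.1f g%.1f"%(o["width"],o["grip_force"])); return o
BAR=np.array([615.06,-217.4,0]); BYAW=-0.3736
E
python3 - <<'E'
from h import *
np.set_printoptions(precision=2,suppress=True)
for n,(p,q) in {"lev0":bar_tcp(*lever(-38,73,0)),"lev.55":bar_tcp(*lever(-38,71,.55)),"back":bar_tcp(*lever(-120,73,0))}.items(): print(n,bot.ik(p,q))
r=R.from_euler("z",BYAW)
p,q=bar_tcp(BAR,r)
bot.goto(p+[0,0,150],q); bot.move_linear(p+[0,0,40],q); 
print(bot.move_linear(p,q,v=60,f_stop=10)); st()
bot.move_gripper(5,100); st()
bot.move_linear(p+[0,0,200],q,v=150); st()
t,s=frames(); 
# expected tip/butt projections against picture
o=p+[0,0,200]; o=BAR+[0,0,200]
tips=np.array([o+r.apply([125,0,7]),o+r.apply([-55,0,7])])
print(proj(t,tips),proj(s,tips))
im=np.hstack([t["pixels"][:, 280:480],s["pixels"][60:,100:300][:360].copy() if 0 else s["pixels"][:,120:320]])
cv2.imwrite("pics/held.png",cv2.resize(im[:, :, ::-1][60:360],(800,600),interpolation=cv2.INTER_CUBIC))
E
```

```text
lev0 [0.01 0.65 1.78 0.07 0.95 1.77]
lev.55 [ 0.12  0.56  2.22 -0.9   0.13  2.8 ]
back [0.05 0.58 1.97 0.09 0.84 1.78]
False
t4.0 [ 647.8 -230.2    4.1] F [-0.2  0.1  0.8] w85.5 g0.0
t4.7 [ 647.9 -230.3    4.5] F [-0.6 -0.2  5.4] w16.8 g98.6
t6.2 [ 647.2 -230.   203. ] F [ 0.4  0.2 -2. ] w16.9 g97.9
[[372.83 144.91]
 [342.92 220.36]] [[180.77 162.14]
 [247.13 142.98]]
```

View pics/held.png

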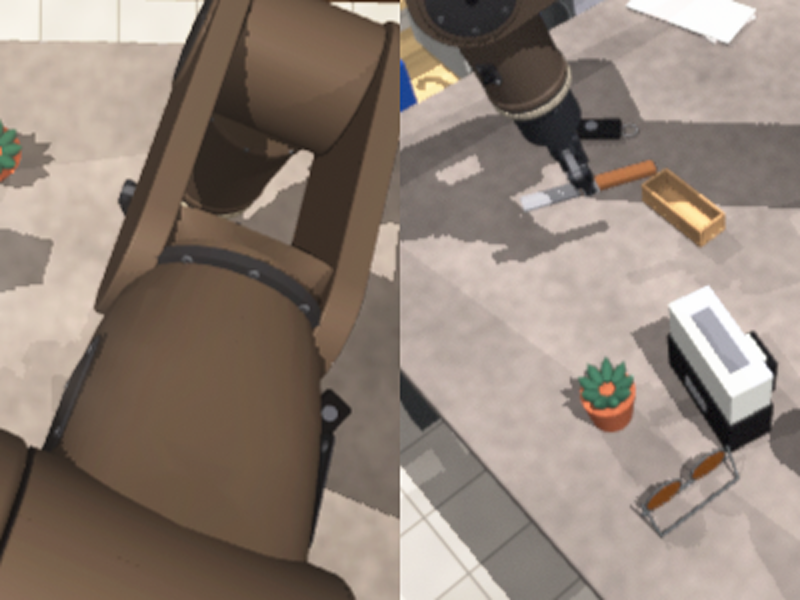

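The scene panel shows the bar's tip at about (181,160) and its butt at (248.5,142.5) in raw pixels. Expected values were (181,162) and (247,143), so the bar is held straight. Now I move to the pack and insert.

```bash
python3 - <<'E'
from h import *
np.set_printoptions(precision=2,suppress=True)
p,q=bar_tcp(*lever(-110,73,0))
bot.goto(p+[0,0,150],q); bot.move_linear(p,q); o=st()
print(o["q"])
dz=p[2]-o["tcp_pos"][2]
p,q=bar_tcp(*lever(-62,73,0)); p[2]+=dz
bot.move_linear(p,q,v=60,f_stop=12) ; st()
t,s=frames()
np.save("pics/ins.npy",s["pixels"])
k=cv2.resize(s["pixels"][195:270,260:360,::-1],(800,600),interpolation=cv2.INTER_CUBIC); cv2.imwrite("pics/ins.png",k)
for th in(0,.1,.2,.3,.35,.4,.45,.5): print(th,bot.ik(*bar_tcp(*lever(-37,71,th))))
b,r=lever(-62,73,0); print((proj(s,[b+r.apply([125,0,7]),b+r.apply([55,0,14]),b+r.apply([-55,0,14])])-[260,195])*8)
E
```

```text
t8.7 [467.8  75.2  72.6] F [ 0.2 -0.9 -0.3] w16.9 g98.0
[0.04 0.58 1.94 0.09 0.85 1.78]
t9.7 [513.5  64.   71.3] F [-0.1  0.3 -0.6] w16.8 g98.0
0 [0.01 0.66 1.78 0.07 0.95 1.77]
0.1 [0.02 0.62 1.86 0.05 0.81 1.79]
0.2 [0.04 0.59 1.94 0.02 0.66 1.83]
0.3 [ 0.06  0.57  2.02 -0.03  0.5   1.89]
0.35 [ 0.07  0.56  2.06 -0.07  0.42  1.94]
0.4 [ 0.08  0.55  2.1  -0.14  0.35  2.01]
0.45 [ 0.09  0.55  2.14 -0.25  0.27  2.13]
0.5 [ 0.1   0.55  2.18 -0.45  0.19  2.34]
[[315.35 310.29]
 [494.59 210.25]
 [762.27  77.15]]
```

View pics/ins.png

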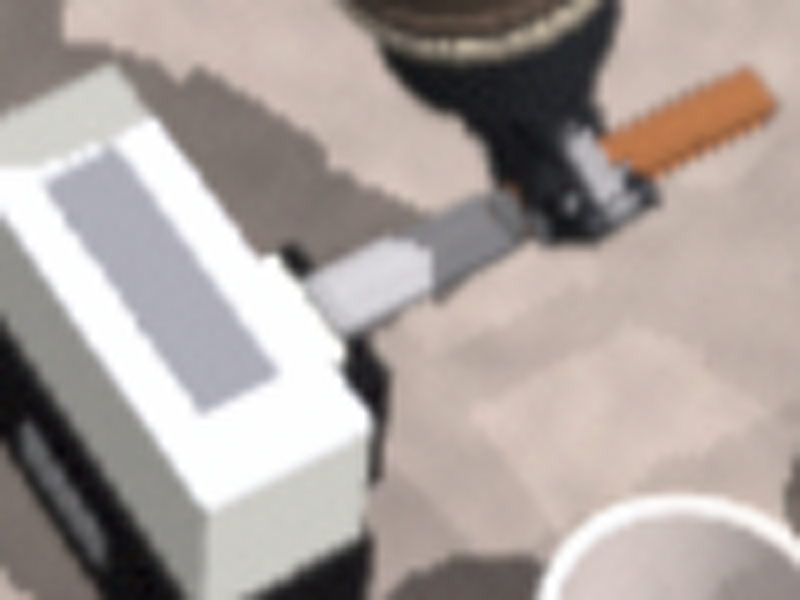

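The picture shows the blade's tip at the lip's front edge, near (330,300), centred on the lip and the sill. I'll insert it.

```bash
python3 - <<'E'
from h import *
p,q=bar_tcp(*lever(-62,72.8,0)); bot.move_linear(p,q,v=40); st()
p,q=bar_tcp(*lever(-36,72.8,0)); print("hit",bot.move_linear(p,q,v=25,f_stop=14)); o=st()
tip=RP.inv().apply(o["tcp_pos"]-PK)[0]+90; print("tip x",tip)
np.save("pics/tip.npy",tip)
s=bot.grab_frame("scene")
cv2.imwrite("pics/ins2.png",cv2.resize(s["pixels"][195:270,245:345,::-1],(800,600),interpolation=cv2.INTER_CUBIC))
E
```

```text
t10.0 [514.   64.   71.9] F [ 0.4  0.  -1.2] w16.8 g98.0
hit False
t11.2 [539.1  57.9  71.8] F [-0.7  1.2 -1. ] w16.9 g98.0
tip x -36.16763282783516
```

```bash
python3 - <<'E'
from h import *
tip=-36.2
for th in(.05,.1,.15,.2,.25,.3,.34,.38,.42):
    p,q=bar_tcp(*lever(tip,71,th)); bot.move_linear(p,q,v=20); print(th,end=" "); o=st()
    if np.linalg.norm(o["ft_force"])>60: print("high"); break
s=bot.grab_frame("scene")
cv2.imwrite("pics/lev.png",cv2.resize(s["pixels"][195:270,245:345,::-1],(800,600),interpolation=cv2.INTER_CUBIC))
E
```

```text
0.05 t11.7 [538.9  58.   67.6] F [-1.5  0.1 -0.1] w17.2 g98.2
0.1 t11.9 [539.1  58.   64.8] F [-2.6  0.2  0.2] w16.9 g98.2
0.15 t12.2 [540.2  57.8  62.3] F [ 1.3 -0.2  2.3] w16.7 g98.3
0.2 t12.5 [540.7  57.7  59.5] F [ 1.2 -0.6  2.6] w17.3 g98.5
0.25 t12.8 [541.   57.5  56.7] F [-0.1 -1.   2.5] w16.8 g98.4
0.3 t13.1 [540.9  57.3  53.8] F [-3.5  0.5  1. ] w16.8 g98.3
0.34 t13.3 [542.   57.1  51.9] F [-3.   0.4  0.6] w16.8 g98.3
0.38 t13.6 [542.8  56.9  49.9] F [-2.5  0.5  0.8] w16.7 g98.3
0.42 t13.8 [543.9  56.7  48. ] F [-2.  -0.4  0.8] w17.1 g98.3
```

View pics/lev.png

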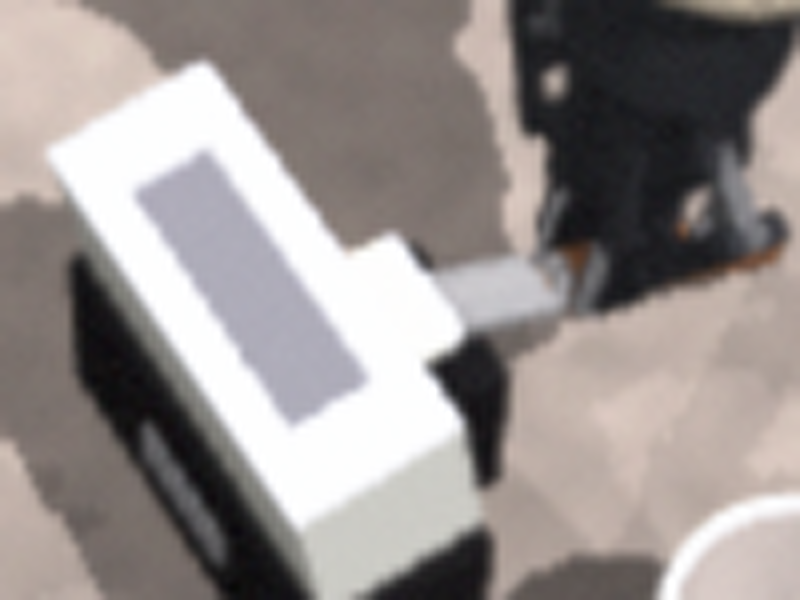

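The picture shows the cover clearly tilted with its lip up: the left lip corner is at (395,235), the front-left rim is raised, and the force has dropped. I'll withdraw, lay the bar down and look.

```bash
python3 - <<'E'
from h import *
for th in(.3,.2,.1,0):
    p,q=bar_tcp(*lever(-36.2,71.8,th)); bot.move_linear(p,q,v=40)
st()
p,q=bar_tcp(*lever(-110,72.8,0)); bot.move_linear(p,q,v=80); st()
bot.move_linear(p+[0,0,150],q)
p,q=bar_tcp(BAR,R.from_euler("z",BYAW)); bot.goto(p+[0,0,150],q); bot.move_linear(p+[0,0,20],q)
print(bot.move_linear(p+[0,0,.3],q,v=40,f_stop=8)); st()
bot.move_gripper(70); bot.move_linear(p+[0,0,150],q); 
bot.goto([450,-300,330],down(YAW+np.pi/2)); st()
t,s=frames()
a=cv2.resize(t["pixels"][155:215,197:292,::-1],(475,300),interpolation=cv2.INTER_CUBIC)
b=cv2.resize(s["pixels"][190:290,240:330,::-1],(540,600),interpolation=cv2.INTER_CUBIC)
cv2.imwrite("pics/loose_s.png",b); cv2.imwrite("pics/loose_t.png",a)
o=np.zeros((600,800,3),np.uint8); o[:,:400]=b[:, 30:430]; o[:253,400:]=cv2.resize(a,(400,253)); 
o[300:,400:]=cv2.resize(t["pixels"][140:245,310:450,::-1],(400,300)); cv2.imwrite("pics/loose.png",o)
E
```

```text
t15.1 [539.3  57.7  69.9] F [0.4 0.2 0.3] w17.2 g98.3
t16.1 [468.   75.1  71.8] F [-0.1  0.  -1.9] w17.1 g98.0
True
t20.2 [ 647.4 -230.1    4.6] F [-0.3  0.6  9.3] w16.9 g99.1
t23.7 [ 450.2 -300.   329.6] F [ 0.3 -0.2  0.4] w69.8 g0.0
```

View pics/loose.png

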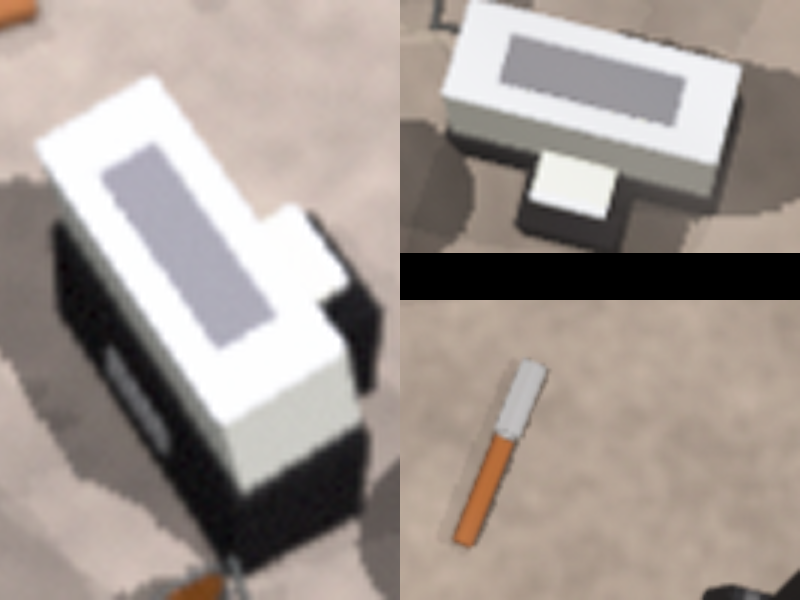

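The left panel (×6, offset 245,190) shows the cover-top corners rear-left (220,425), rear-right (37,143), front-right (155,75) and front-left (347,345). In the top-right panel (×4.21, offset 197,155, x0 400) they are rear-right (742,65), front-right (716,167) and front-left (443,93). The cover leans backward with its front up, and the bar is back on the table.

```bash
python3 - <<'E'
from h import *
np.set_printoptions(precision=2,suppress=True)
t,s=frames()
T=lambda p:(np.array(p,float)-[400,0]+.5)/4.21-.5+[197,155]
S=lambda p:(np.array(p,float)+.5)/6-.5+[245,190]
P=tri(t,T([(742,65),(716,167),(443,93)]),s,S([(37,143),(155,75),(347,345)])); print(P)
print("pack frame",RP.inv().apply(P[:,:3]-PK))
for th in(.1,.14,.18,.22):
    piv=np.array([29,0,75]); r=R.from_euler("y",th)
    Q=np.array([[29,-77,145],[-29,-77,145],[-29,77,145]],float); W=PK+RP.apply(piv+r.apply(Q-piv)); print(th,RP.inv().apply(W-PK)[:,[0,2]].ravel(),proj(s,W)[1:]-S([(155,75),(347,345)]),proj(t,W)[1:]-T([(716,167),(443,93)]))
E
```

```text
[[682.04 -55.1  146.14   0.76]
 [625.08 -42.14 153.69   0.91]
 [662.63 107.39 156.71   0.44]]
pack frame [[ 39.2  -76.57 146.14]
 [-19.21 -77.26 153.69]
 [-17.61  76.9  156.71]]
0.1 [ 35.99 144.65 -21.72 150.44 -21.72 150.44] [[1.09 0.45]
 [1.25 0.62]] [[-0.24  1.06]
 [-0.24  2.17]]
0.14 [ 38.77 144.32 -18.66 152.41 -18.66 152.41] [[0.04 0.48]
 [0.21 0.75]] [[ 0.1  -0.32]
 [-0.    0.77]]
0.18 [ 41.53 143.87 -15.53 154.25 -15.53 154.25] [[-1.03  0.54]
 [-0.87  0.93]] [[ 0.44 -1.73]
 [ 0.25 -0.66]]
0.22 [ 44.28 143.31 -12.33 155.97 -12.33 155.97] [[-2.14  0.65]
 [-1.98  1.14]] [[ 0.79 -3.17]
 [ 0.52 -2.12]]
```

Cover tilt is about 0.15 rad. I'll grip it along its own axes, lift it straight up, then set it on the coaster.

```bash
python3 - <<'E'
from h import *
th=.15; piv=np.array([29,0,75.]); r=R.from_euler("y",th)
rot=RP*r; q=(rot*R.from_euler("z",np.pi/2)*FL).as_quat()
H=46
c=PK+RP.apply(piv+r.apply([-29,0,H])); ax=rot.apply([0,0,1])
bot.move_gripper(85)
bot.goto(c+ax*110,q); bot.move_linear(c+ax*45,q)
print(bot.move_linear(c,q,v=60,f_stop=10)); st()
bot.move_gripper(40,30); st()
bot.move_linear(c+[0,0,12],q,v=30); st()
bot.move_linear(c+[0,0,110],q,v=100); st()
t,s=frames()
ql=down(YAW+np.pi/2); p=np.array([*CO,10+H+0.])
bot.goto(p+[0,0,170],ql); st()
bot.move_linear(p+[0,0,20],ql); print(bot.move_linear(p-[0,0,6],ql,v=20,f_stop=5)); st()
t2,s2=frames()
o=np.zeros((600,800,3),np.uint8)
o[:300,:400]=cv2.resize(s["pixels"][180:300,220:380,::-1],(400,300)); o[:300,400:]=cv2.resize(s2["pixels"][200:290,330:450,::-1],(400,300)); o[300:,400:]=cv2.resize(s2["pixels"][195:285,235:355,::-1],(400,300)); o[300:,:400]=cv2.resize(t2["pixels"][150:255,195:335,::-1],(400,300))
cv2.imwrite("pics/cov.png",o)
E
```

```text
False
t27.2 [669.1  26.8 125. ] F [0.2 0.6 0.2] w84.8 g0.0
t27.5 [669.2  26.9 125.6] F [0.  1.1 5.4] w57.5 g31.1
t28.1 [668.8  26.8 136.9] F [-0.   0.1 -0.9] w57.5 g32.5
t29.2 [668.4  26.8 234. ] F [-0.4 -0.2 -1.3] w57.2 g32.5
t30.4 [467.6 228.1 226.2] F [-0.1  0.8 -1.4] w57.3 g32.5
True
t32.5 [465.8 228.3  56.4] F [-1.4  0.8  4.4] w57.5 g31.6
```

View pics/cov.png

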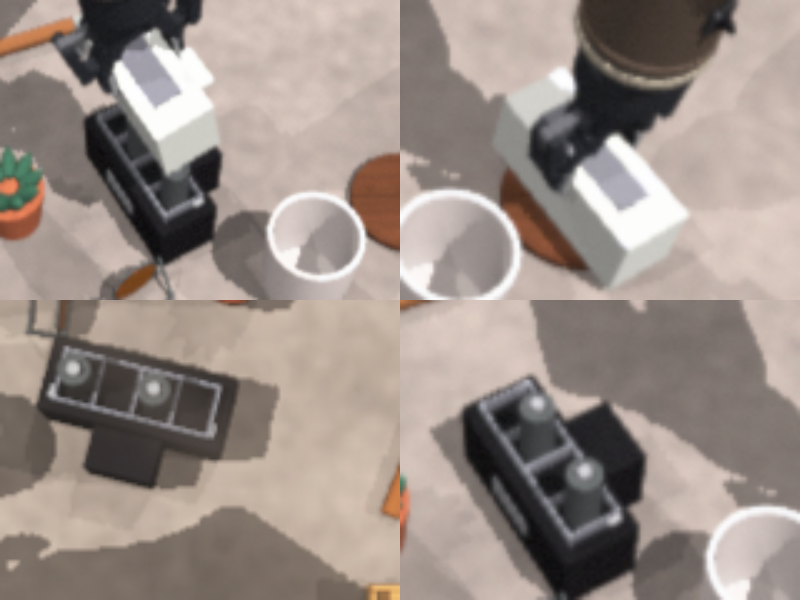

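The cover sits centred on the coaster (right-hand panel). Two round cells are in the pack, with tops at about (73,369) and (153,389) in the lower-left panel, i.e. the pockets at y=+50.6 and -16.9. I'll release it, check the cover, then re-measure the vase and bar.

```bash
python3 - <<'E'
from h import *
np.set_printoptions(precision=2,suppress=True)
p=bot.observe()["tcp_pos"]; ql=down(YAW+np.pi/2)
bot.move_gripper(85); bot.move_linear(p+[0,0,160],ql)
pp,q=bar_tcp(BAR,R.from_euler("z",BYAW)); 
bot.goto([450,-250,330],down(YAW+np.pi/2))
t,s=frames(); st()
m=mask(t,(0,0,200),(179,60,255),(130,165,190,228)); e=cv2.fitEllipse(cv2.convexHull(big(m))); m2=mask(s,(0,0,200),(179,60,255),(322,245,372,310)); e2=cv2.fitEllipse(cv2.convexHull(big(m2)))
print(e,e2,plane(t,[e[0]],110),plane(s,[e2[0]],110))
m=mask(t,(0,0,185),(179,40,255),(120,228,215,300)); m=cv2.morphologyEx(m,cv2.MORPH_OPEN,np.ones((13,13))); rc=cv2.minAreaRect(big(m)); print("cover",rc,plane(t,[rc[0]],80))
# handle and blade
wood=((0,110,40),(20,255,255))
rc=cv2.minAreaRect(big(mask(t,*wood,(320,180,360,240)))); print("handle",rc,plane(t,[rc[0]],14))
# candidates for vase pose: bar vertical butt down, tool heading h
V=np.array([616,211,0])
for hd in(-.4,-.1,.2,.5,.8,1.1):
  for fl in (0,1):
    v=R.from_euler("z",hd)*R.from_euler("y",-np.pi/2+.0)
    for z in(75,200):
        print(hd,fl,z,bot.ik(*bar_tcp(V+[7,0,z],v,fl)))
cv2.imwrite("pics/v1.png",cv2.resize(t["pixels"][160:310,120:320,::-1],(800,600),interpolation=cv2.INTER_CUBIC))
E
```

```text
t36.1 [ 450.3 -249.2  329.8] F [-0.4  0.2 -1.3] w84.9 g0.0
((159.33229064941406, 195.0397186279297), (39.34678649902344, 50.971466064453125), 121.93494415283203) ((343.19195556640625, 267.6452331542969), (37.645957946777344, 65.07282257080078), 152.29446411132812) [[624.11 224.75 110.  ]] [[610.57 198.21 110.  ]]
cover ((158.5, 276.5), (13.0, 15.0), 90.0) [[430.43 227.16  80.  ]]
handle ((338.7241516113281, 206.68963623046875), (7.799203872680664, 39.738800048828125), 21.801410675048828) [[ 611.1 -215.6   14. ]]
-0.4 0 75 [ 0.82  0.99  2.18  4.36  1.33 -1.54]
-0.4 0 200 [ 0.82  0.71  2.21  4.42  1.25 -1.78]
-0.4 1 75 [0.82 0.99 2.18 4.36 1.33 1.6 ]
-0.4 1 200 [0.82 0.71 2.21 4.42 1.25 1.36]
-0.1 0 75 [ 0.67  1.04  2.39  3.89  1.53 -1.37]
-0.1 0 200 [ 0.67  0.71  2.43  3.92  1.32 -1.58]
-0.1 1 75 [0.67 1.04 2.39 3.89 1.53 1.77]
-0.1 1 200 [0.67 0.71 2.43 3.92 1.32 1.57]
0.2 0 75 [ 0.38  1.12  2.51  3.32  1.8  -1.48]
0.2 0 200 [ 0.38  0.73  2.56  3.32  1.47 -1.54]
0.2 1 75 [0.38 1.12 2.51 3.32 1.8  1.66]
0.2 1 200 [0.38 0.73 2.56 3.32 1.47 1.6 ]
0.5 0 75 [ 0.02  1.11  2.5   2.67  1.74 -1.78]
0.5 0 200 [ 0.02  0.73  2.55  2.67  1.44 -1.63]
0.5 1 75 [0.02 1.11 2.5  2.67 1.74 1.36]
0.5 1 200 [0.02 0.73 2.55 2.67 1.44 1.51]
0.8 0 75 [-0.22  1.03  2.36  2.16  1.45 -1.78]
0.8 0 200 [-0.22  0.7   2.4   2.12  1.3  -1.54]
0.8 1 75 [-0.22  1.03  2.36  2.16  1.45  1.36]
0.8 1 200 [-0.22  0.7   2.4   2.12  1.3   1.61]
1.1 0 75 [-0.31  0.99  2.14  1.73  1.32 -1.56]
1.1 0 200 [-0.31  0.72  2.17  1.67  1.29 -1.32]
1.1 1 75 [-0.31  0.99  2.14  1.73  1.32  1.58]
1.1 1 200 [-0.31  0.72  2.17  1.67  1.29  1.82]
```

View pics/v1.png

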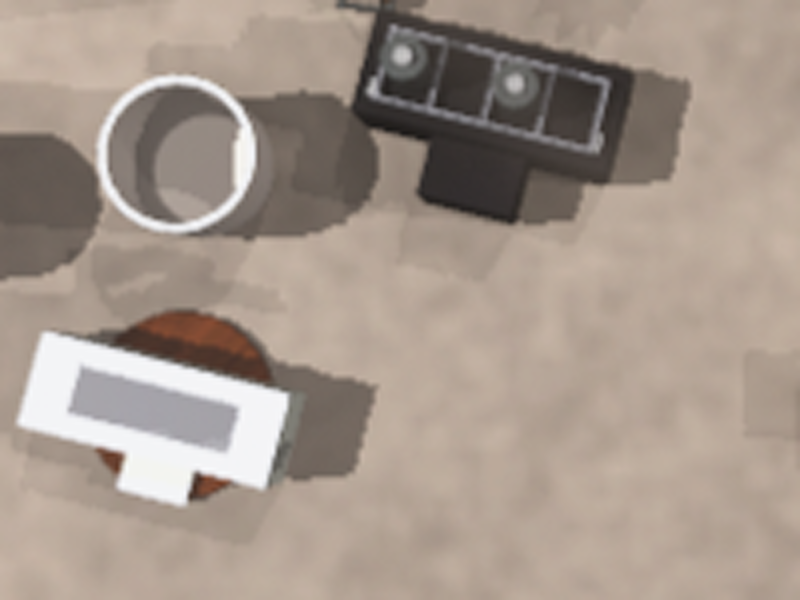

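The top crop (×4, offset 120,160) shows the vase rim spanning x 97–257 and y 75–235, so its centre is at raw (164.1,198.6). The cover is centred at about (158,410) on the coaster, within a few mm of the middle. Now the bar goes to the vase, butt down.

```bash
cat >> h.py <<'E'
VA=np.array([615.5,211.5,0]); HD=.8
def vase_tcp(z,back=0):
    v=R.from_euler("z",HD)*R.from_euler("y",-np.pi/2+.15)
    _,q=bar_tcp(np.zeros(3),v); ax=R.from_quat(q).apply([0,0,1])
    return VA+R.from_euler("z",HD).apply([5,0,z])-ax*back,q
E
python3 - <<'E'
from h import *
np.set_printoptions(precision=2,suppress=True)
print([bot.ik(*vase_tcp(z)) for z in(124,240,330)])
p,q=bar_tcp(BAR,R.from_euler("z",BYAW)); p[2]+=.3
print(bot.ik(p+[-60,60,340],q))
bot.goto(p+[0,0,150],q); bot.move_linear(p+[0,0,30],q); print(bot.move_linear(p,q,v=60,f_stop=10))
bot.move_gripper(5,100); st()
bot.move_linear(p+[0,0,150],q); bot.goto(p+[-60,60,340],q); st()
bot.goto(*vase_tcp(330)); st()
t,s=frames(); np.save("pics/tv.npy",t["pixels"]); np.save("pics/sv.npy",s["pixels"])
o=np.zeros((600,800,3),np.uint8); o[:,:400]=cv2.resize(t["pixels"][140:320,120:240,::-1],(400,600)); o[:,400:]=cv2.resize(s["pixels"][120:330,290:430,::-1],(400,600)); cv2.imwrite("pics/v2.png",o)
E
```

```text
[array([-0.16,  0.86,  2.37,  2.21,  1.22, -1.64]), array([-0.16,  0.55,  2.36,  2.09,  1.05, -1.36]), array([-0.16,  0.34,  2.31,  1.92,  0.93, -1.06])]
[-0.34  0.49  1.33  0.01  1.57  1.61]
False
t40.0 [ 648.  -230.3    4.9] F [-0.5 -0.3  5.6] w16.8 g98.6
t42.0 [ 587.5 -170.4  342.6] F [-0.1 -0.2 -1.6] w16.9 g97.9
t44.4 [619.3 215.  330. ] F [-0.4  0.4 -1.4] w17.1 g98.1
```

View pics/v2.png

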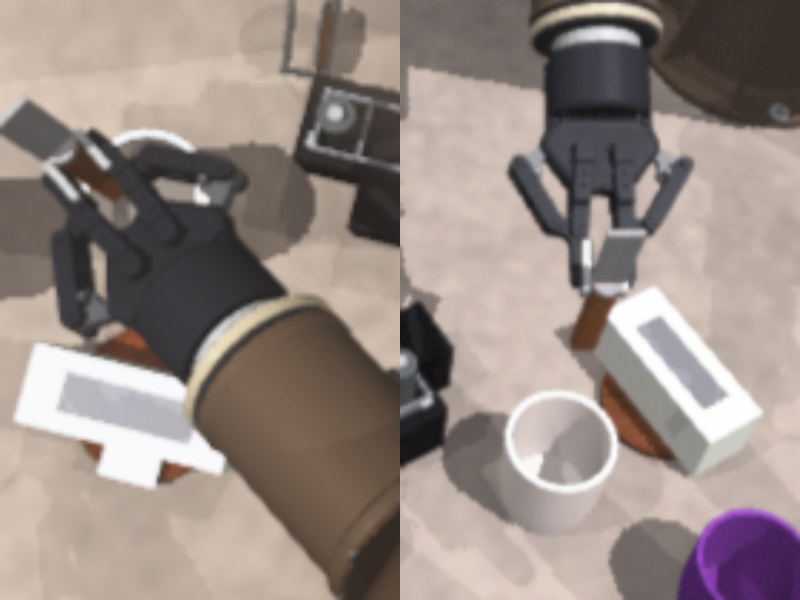

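The bar hangs above the vase, and the scene panel shows the rim spanning x 503–617, y 390–495. I'll check that against my vase centre numerically before lowering.

```bash
python3 - <<'E'
from h import *
np.set_printoptions(precision=2,suppress=True)
s=bot.grab_frame("scene"); t=bot.grab_frame("top")
c=(np.array([[560,442.5]])-[400,0]+.5)/2.857-.5+[290,120]
print(c,plane(s,c,110),proj(s,VA+[0,0,110]),proj(t,VA+[0,0,110]),plane(t,[(164.1,198.6)],110),tri(t,[(164.1,198.6)],s,c))
m=mask(s,(0,0,205),(179,60,255),(318,240,375,310)); 
cc,h=cv2.findContours(m,cv2.RETR_CCOMP,cv2.CHAIN_APPROX_NONE)
for k,x in enumerate(cc):
    if len(x)>40: print(h[0][k][3],cv2.fitEllipse(x))
E
```

```text
[[345.68 274.56]] [[620.26 214.66 110.  ]] [[345.99 272.47]] [[164.81 198.73]] [[615.77 213.18 110.  ]] [[616.86 213.8  104.05   1.59]]
-1 ((342.1287841796875, 265.5461730957031), (36.47120666503906, 62.17012023925781), 147.90406799316406)
4 ((350.4127197265625, 275.0138854980469), (25.826053619384766, 32.12843704223633), 10.176254272460938)
```

```bash
sed -i 's/VA=np.array(\[615.5,211.5,0\])/VA=np.array([616.5,213.3,0])/' h.py; python3 - <<'E'
from h import *
p,q=vase_tcp(330); bot.move_linear(p,q)
p,q=vase_tcp(200); bot.move_linear(p,q,v=120)
p,q=vase_tcp(122); print(bot.move_linear(p,q,v=50,f_stop=8)); st()
t,s=frames()
cv2.imwrite("pics/v3.png",cv2.resize(s["pixels"][180:315,280:460,::-1],(800,600),interpolation=cv2.INTER_CUBIC))
E
```

```text
False
t47.8 [620.1 216.9 122.3] F [ 0.1 -0.5 -1. ] w16.7 g98.1
```

View pics/v3.png

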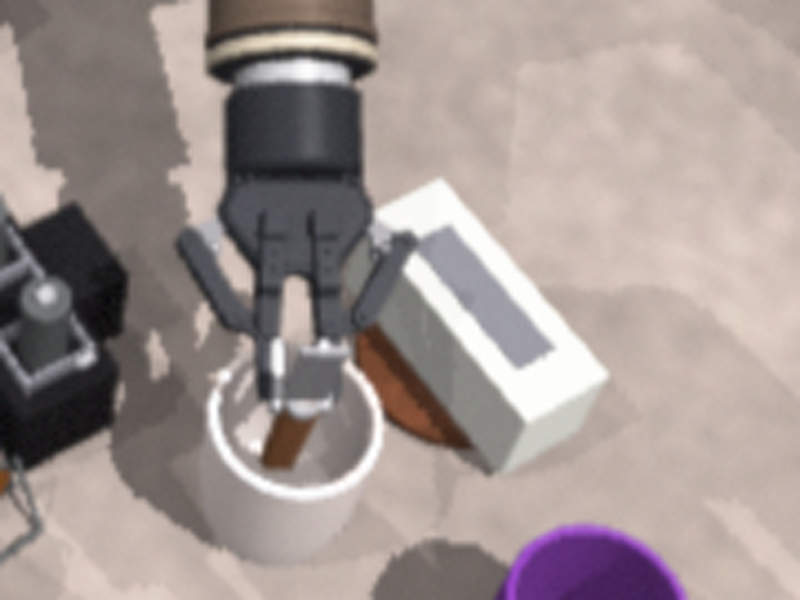

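The bar's handle is inside the vase mouth, at about (285,440), and clear of the rim. I'll release it, retreat along the tool axis, and check with masks.

```bash
python3 - <<'E'
from h import *
np.set_printoptions(precision=1,suppress=True)
bot.move_gripper(44,60); bot.pause(.3); st()
p,q=vase_tcp(122,130); bot.move_linear(p,q,v=120); st()
bot.move_linear(p+[-30,-30,130],q); 
bot.goto([450,-250,330],down(YAW+np.pi/2)); st()
t,s=frames()
wood=((0,110,40),(20,255,255))
for n,f,roi in(("t",t,(135,160,200,230)),("s",s,(310,225,375,315))):
    c=[x for x in cv2.findContours(mask(f,*wood,roi),0,1)[0] if cv2.contourArea(x)>8]
    print(n,[(cv2.minAreaRect(x),cv2.contourArea(x)) for x in c])
print("expected mouth",proj(t,VA+[0,0,110]),proj(s,VA+[0,0,110]))
# cell tops: bright studs in pockets
for y in(50.6,-16.9): print(y,proj(t,PK+RP.apply([0,y,137])),proj(s,PK+RP.apply([0,y,137])))
for f,roi in((t,(205,155,285,195)),(s,(245,205,330,275))):
    m=mask(f,(0,0,185),(179,60,255),roi); n,l,stt,cen=cv2.connectedComponentsWithStats(m); print([(stt[i,4],cen[i]) for i in range(1,n) if stt[i,4]>3])
# bin
m=mask(t,(8,70,90),(30,255,255),(290,225,410,295)); b=big(m); rc=cv2.minAreaRect(b); print("bin",rc,cv2.approxPolyDP(cv2.convexHull(b),2,True)[:,0].tolist())
m=mask(s,(8,70,90),(30,255,255),(220,130,300,195)); print(cv2.approxPolyDP(cv2.convexHull(big(m)),2,True)[:,0].tolist())
cv2.imwrite("pics/after_v.png",cv2.resize(np.hstack([t["pixels"][150:240,130:250,::-1],s["pixels"][210:300,270:390,::-1]]),(800,300)))
np.save("pics/tb.npy",t["pixels"]);np.save("pics/sb.npy",s["pixels"])
E
```

```text
t48.6 [620.  216.9 122. ] F [0.4 0.2 0.2] w44.4 g0.0
t49.8 [536.7 131.2 172.5] F [ 0.5 -1.   0.1] w44.0 g0.0
t52.4 [ 449.5 -248.9  328.7] F [-0.   0.1  0.4] w44.0 g0.0
t [(((166.55999755859375, 198.4199981689453), (24.60000228881836, 7.600000381469727), 36.869895935058594), 144.5)]
s [(((367.6146240234375, 264.2101745605469), (28.57151222229004, 9.497234344482422), 61.38954162597656), 171.5)]
expected mouth [[164.1 198.3]] [[346.3 273.2]]
50.6 [[220.7 173.5]] [[290.  246.2]]
-16.9 [[248.7 180.7]] [[275.9 226. ]]
[(np.int32(10), array([283.4, 157.4])), (np.int32(6), array([208.8, 164.2])), (np.int32(10), array([271.7, 169.1])), (np.int32(6), array([220. , 173.5])), (np.int32(4), array([248.5, 180.5]))]
[(np.int32(2564), array([297.6, 224.2])), (np.int32(9), array([275.9, 225.3])), (np.int32(361), array([253.1, 260.5])), (np.int32(9), array([289.9, 245.7])), (np.int32(7), array([299., 260.]))]
bin ((350.5, 260.0), (22.0, 55.0), 90.0) [[378, 250], [377, 271], [323, 269], [324, 249]]
[[241, 151], [252, 144], [281, 165], [282, 174], [268, 182], [241, 160]]
```

The cell studs match the pack model to within 1 px, and the bar's handle shows inside the vase mouth. Next I measure the bin by two views and pack both cells.

```bash
python3 - <<'E'
from h import *
np.set_printoptions(precision=1,suppress=True)
t,s=frames()
print("bin",plane(t,[(351.4,259.7)],38),tri(t,[(351.4,259.7)],s,[(261.4,159)]))
q=plane(t,[(324,249),(378,250),(323,269),(377,271)],38); d=(q[0]-q[1]+q[2]-q[3]); yaw=np.arctan2(-d[0],d[1]); print("yaw",yaw)
B0=plane(t,[(351.4,259.7)],38)[0,:2]
q1=down(YAW+np.pi/2)
for i,y in enumerate((-16.9,50.6)):
    c=PK+RP.apply([0,y,113]); bot.move_gripper(62)
    bot.goto(c+[0,0,120],q1); bot.move_linear(c+[0,0,25],q1); print(bot.move_linear(c,q1,v=60,f_stop=8)); st()
    bot.move_gripper(10,50); st()
    bot.move_linear(c+[0,0,15],q1,v=40); bot.move_linear(c+[0,0,140],q1); st()
    t=bot.grab_frame("top"); b=big(mask(t,(8,70,90),(30,255,255),(290,225,410,295))); rc=cv2.minAreaRect(b); bb=cv2.boundingRect(b)
    print("bin now",rc,bb)
    if i==0: ref=bb
    if np.abs(np.array(rc[0])-[350.5,260]).max()>.8: print("BIN MOVED"); break
    qb=down(yaw+np.pi/2); r=R.from_euler("z",yaw)
    p=np.array([*B0,43.])+r.apply([0,(-15.5,15.5)[i],0])
    bot.goto(p+[0,0,120],qb); bot.move_linear(p+[0,0,15],qb); print(bot.move_linear(p-[0,0,1],qb,v=25,f_stop=5)); st()
    bot.move_gripper(46); bot.move_linear(p+[0,0,130],qb); st()
E
```

```text
bin [[ 476.1 -244.3   38. ]] [[ 475.8 -243.7   39.6    1. ]]
yaw -0.01429489761782741
False
t55.5 [657.7  12.1 112.7] F [ 0.   0.2 -0.3] w62.2 g0.0
t55.9 [658.1  12.1 113.5] F [-1.5  0.2  6.3] w26.6 g49.1
t57.5 [657.3  12.1 252. ] F [ 0.2 -0.8 -0.9] w26.0 g49.2
bin now ((355.5, 251.0), (22.0, 55.0), 90.0) (328, 240, 56, 23)
BIN MOVED
```

The bin was knocked by about (+5,-9) px, so I re-measure it in both views with the cell in hand.

```bash
cat >> h.py <<'E'
def findbin():
    t,s=frames(); A=(8,70,90),(30,255,255)
    bt=big(mask(t,*A,(280,210,430,310))); bs=big(mask(s,*A,(200,115,310,200)))
    return t,s,bt,bs
E
python3 - <<'E'
from h import *
np.set_printoptions(precision=1,suppress=True)
t,s,bt,bs=findbin()
h=cv2.approxPolyDP(cv2.convexHull(bt),2,True)[:,0]; g=cv2.approxPolyDP(cv2.convexHull(bs),2,True)[:,0]
print(h.tolist(),g.tolist(),cv2.boundingRect(bt))
# edge lines of long sides in top view
P=plane(t,bt[:,0],38)[:,:2]; c=np.array(plane(t,[(356.4,250.7)],38)[0,:2]); d=P-c
for sgn in(1,-1):
    k=(sgn*d[:,0]>20)&(abs(d[:,1])<50); print("long edge",np.polyfit(d[k,1],d[k,0],1),k.sum())
    k=(sgn*d[:,1]>55)&(abs(d[:,0])<16); print("short edge",np.polyfit(d[k,0],d[k,1],1))
print(c)
# interior hole / dark inner shading for the middle
v=hsv(t)[:,:,2]; print(v[251,322:392])
E
```

```text
[[382, 241], [383, 262], [328, 261], [330, 240]] [[259, 168], [257, 173], [251, 176], [233, 161], [233, 153], [245, 145], [258, 155]] (327, 240, 57, 23)
long edge [-0.  25.2] 40
short edge [-0.  71.5]
long edge [ -0.  -28.2] 40
short edge [  0.1 -66.4]
[ 498.8 -256.8]
[198 192 182 182 181 185 186 215 249 239 204 204 203 203 235 253 253 253
 253 253 253 253 253 253 253 253 253 253 253 253 253 253 253 253 253 252
 252 252 252 252 244 167 165 166 165 165 164 164 163 163 165 165 157 142
 143 141 122  94  94 137 170 125 126 125 126 127 129 131 133 134]
```

```bash
python3 - <<'E'
from h import *
np.set_printoptions(precision=1,suppress=True)
bot.goto([480,120,300],down(YAW+np.pi/2)); st()
t,s,bt,bs=findbin()
g=cv2.approxPolyDP(cv2.convexHull(bs),2,True)[:,0]; print(cv2.minAreaRect(bt),g.tolist())
# scene: rim diagonal corners = leftmost-top & right-top, as before [241,151]&[281,165] -> shift by poly difference
print("scene shift",g.min(0)-[241,144],g.max(0)-[282,182])
sh=((g.min(0)-[241,144])+(g.max(0)-[282,182]))/2
print(plane(t,[(356.0,250.8)],38),tri(t,[(356.0,250.8)],s,[np.array([261.4,159])+sh]))
E
```

```text
t58.5 [480.6 120.  300.2] F [ 0.1  0.  -1.1] w26.2 g49.2
((355.0, 251.0), (22.0, 56.0), 90.0) [[234, 152], [245, 145], [274, 168], [274, 176], [263, 184], [259, 183], [233, 161]]
scene shift [-8  1] [-8  2]
[[ 498.5 -255.8   38. ]] [[ 498.3 -255.1   40.5    0.6]]
```

Both views put the bin at (498.4,-255.4), with yaw about 0. Now I place the cells.

```bash
cat > place.py <<'E'
from h import *
B=np.array([498.4,-255.4]); qb=down(-.005+np.pi/2); q1=down(YAW+np.pi/2); OK=np.array([355.2,251])
def binok():
    t=bot.grab_frame("top"); c=np.array(cv2.minAreaRect(big(mask(t,(8,70,90),(30,255,255),(280,210,430,310))))[0]); print("bin px",c); return np.abs(c-OK).max()<1.2
def pick(y):
    c=PK+RP.apply([0,y,113]); bot.move_gripper(62)
    bot.goto(c+[0,0,120],q1); bot.move_linear(c+[0,0,25],q1); print(bot.move_linear(c,q1,v=60,f_stop=8))
    bot.move_gripper(10,50); st(); bot.move_linear(c+[0,0,15],q1,v=40); bot.move_linear(c+[0,0,140],q1); st()
def place(dy):
    p=np.array([*(B+[0,dy]),43.])
    bot.goto(p+[0,0,120],qb); bot.move_linear(p+[0,0,15],qb); print(bot.move_linear(p-[0,0,2],qb,v=25,f_stop=4)); st()
    bot.move_gripper(46); bot.move_linear(p+[0,0,130],qb); st()
E
python3 - <<'E'
from place import *
if binok():
    place(-15.5); pick(50.6)
    bot.goto([480,120,300],q1); t,s=frames(); np.save("pics/t9.npy",t["pixels"]); np.save("pics/s9.npy",s["pixels"])
    print(hsv(t)[251,322:392,2], proj(t,[*B+[0,-15.5],67]))
E
```

```text
bin px [355. 251.]
True
t61.6 [ 498.4 -271.    43.5] F [-0.4  1.9 10.3] w26.3 g50.2
t62.9 [ 498.  -270.6  172.2] F [ 1.1 -0.4 -0.6] w46.5 g0.0
False
t66.5 [673.8  77.7 113.5] F [-1.4  0.6  5.2] w25.9 g49.2
t68.0 [673.   77.7 252. ] F [ 0.9  0.1 -1.3] w26.6 g49.2
[110 106  97  96  95  98 100 111 153 167 158 158 158 157 157 157 157 157
 156 156 157 157 156 156 156 155 156 156 154 155 154 140  91  51  51  50
  59  72  66  73 101 127 129 133 116  72  71 101 146 148 149 149 142 127
 128 127 109  83  84 123 155 113 113 113 113 114 117 119 121 121] [[364.23915517 250.93166468]]
```

```bash
python3 - <<'E'
from place import *
np.set_printoptions(precision=1,suppress=True)
place(15.5)
bot.goto([420,-420,350],qb); bot.pause(.5); st()
t,s=frames()
print(hsv(t)[251,322:392,2], proj(t,[[*B+[0,15.5],67],[*B+[0,-15.5],67]]))
o=np.zeros((600,800,3),np.uint8)
o[:300,:400]=cv2.resize(t["pixels"][150:300,120:320,::-1],(400,300)); o[:300,400:]=cv2.resize(s["pixels"][195:315,290:450,::-1],(400,300))
o[300:,:400]=cv2.resize(t["pixels"][222:282,315:395,::-1],(400,300)); o[300:,400:]=cv2.resize(s["pixels"][130:280,180:380,::-1],(400,300))
cv2.imwrite("pics/fin.png",o)
E
```

```text
True
t71.8 [ 498.4 -240.    43.4] F [-0.5  0.7 10.5] w26.7 g50.4
t73.1 [ 498.  -239.7  172.3] F [-0.   0.1  0.6] w46.1 g0.0
t74.6 [ 420.1 -419.8  349.9] F [-0.  -0.9 -0.2] w45.8 g0.0
[161 157 148 148 146 150 151 178 225 187 143 144 143 142 184 232 232 232
 232 219 149  62  61  70  90  97  89 125 183 186 190 166  97 100  88  61
  75  96  92 104 147 182 186 190 167  98  98 111 131 132 134 134 127 114
 115 149 177 128 134 190 214 102 101 102 113 148 171 174 176 179] [[351.6 250.8]
 [364.2 250.9]]
```

View pics/fin.png

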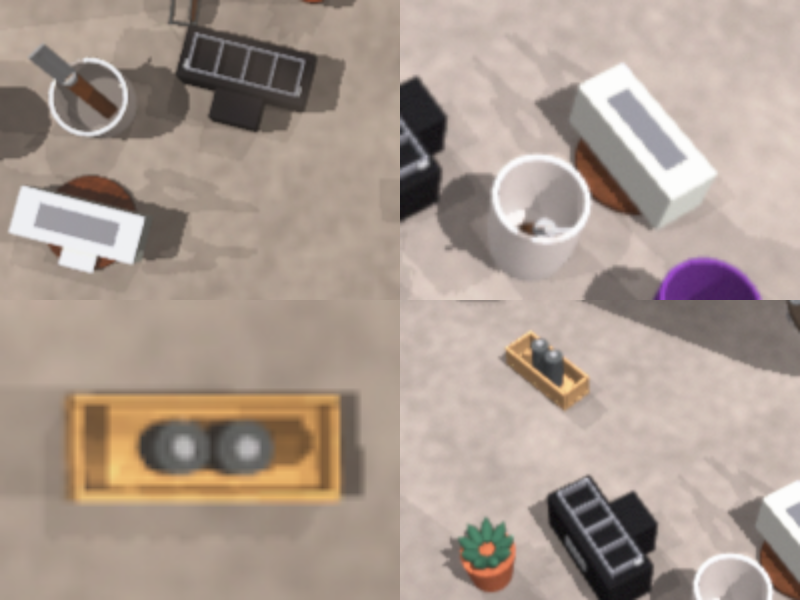

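The last picture shows both cells upright side by side in the bin, the bar leaning in the white vase, and the pack empty. The cover is on the coaster, and I'll do one numeric check of its centring.

```bash
python3 - <<'E'
from h import *
np.set_printoptions(precision=1,suppress=True)
t=bot.grab_frame("top")
m=mask(t,(0,0,205),(179,40,255),(115,235,205,295)); m=cv2.morphologyEx(m,cv2.MORPH_CLOSE,np.ones((3,3)))
c=big(m); m=cv2.drawContours(np.zeros_like(m),[c],-1,255,-1)
# the rectangle without the lip: world points at z=80, in the cover's axes
ys,xs=np.nonzero(m); P=plane(t,np.c_[xs,ys],80); L=RP.inv().apply(P-[*CO,80])
end=abs(L[:,1])>30
print("y range",np.percentile(L[:,1],[.3,99.7]),"x range at ends",np.percentile(L[end,0],[1,99]), end.sum())
e=cv2.fitEllipse(cv2.convexHull(big(mask(t,(0,110,40),(20,255,255),(138,232,200,290)))))
m=mask(t,(0,110,40),(20,255,255),(138,232,200,290)); ys,xs=np.nonzero(m); P=plane(t,np.c_[xs,ys],10)[:,:2]; d=np.linalg.norm(P-CO,axis=1); print("coaster max r",np.percentile(d[P[:,0]>CO[0]],99),np.percentile(d[P[:,0]<CO[0]],99))
E
```

```text
y range [-75.2  77.7] x range at ends [-30.2  27.2] 953
coaster max r 59.04546778597119 58.56551453521571
```

Cover is centred to about 1.5 mm, so I'm handing in.

```bash
python3 -c "
from station import bot
print(bot.job_done())"
```

```text
the job is handed in; nothing more can be done
None
```

I handed the job in at about 75 s on the robot's clock: the cover was levered off and set on the coaster (about 1.5 mm off centre), then the pry bar was stood in the white vase and both cells present (two round ones) packed upright side by side in the bamboo box; no verdict came back.

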